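Unclip the wedge cutter for washing

TASK

Pull the round wedge cutter straight up out of the blade guard it is clicked into, and stand it upright in the white wash tray, its frame flat on the tray's floor, then let go. Set it down, do not drop it, and leave the other two cutters clicked into their guards.

Things in the scene. Friction and masses are not known exactly. Their poses are not given: they have to be found in the camera images.
- wedge_cutter: Round potato cutter, 250 g: aluminium ring 72 mm across, 36 mm high, radial blades, two tongues at its y sides (80 mm over them). Above it a black handle bar 74 mm along x, 12 thick in y, 14 high, its centre 85 mm above the origin, on two posts at the bar's ends; open below the bar to the ring. Origin: centre of the ring's underside, z up. Clicked into a fixed grey guard, x and y as the guard's.
- grid_cutter: Bystander: same handle, height, axes and guard, but a SQUARE frame 66 x 66 mm with a grid of blades. The guards swap places. Each guard is 88 x 108 mm, 42 mm high, its floor 8 mm up; the cutter's tongues stand in upright channels 34 mm deep with 1 to 2 mm play, held by a sprung ball each side. A straight upward pull of about 15 N frees a cutter in the first 6 mm; 36 mm up it is clear.
- slice_cutter: Bystander: same handle, height, axes and guard, a SQUARE frame 66 x 66 mm with parallel blades one way only. Origin: centre of the frame's underside.
- wash_tray: Empty white plastic wash tray, 190 x 190 mm outside, 40 mm high, walls and floor 5 mm thick, open on top, fixed to the bench. Origin: centre of its underside, z up, x and y along its sides.

How it is judged:
By the outcome, as a careful person would: the job done as asked, in the order asked, and still so for the second after the job is handed in, with the robot touching nothing.
It also fails if it takes over 42 s, if anything falls off the work surface, if the arm or the gripper's body presses on something with over 40 N, if the wrist force passes 120 N, or if a joint passes its speed limit or range.

ROBOT

A 7-joint arm with a two-finger parallel gripper is mounted at the origin on the work surface. World frame = base frame: x ahead of the robot, y to its left, z up, the work surface at z = 0. Lengths are in m, angles in rad, forces in N, time in s.
With the tool pointing down it reaches from about 0.4 to 0.85 m from the base axis. Payload 10.4 kg.
Tool frame: the origin (TCP) lies between the finger pads; the fingertips stand 11 mm ahead of it and the grasp point (between the pads) lies 8 mm behind it; z points along the fingers, y is the direction in which the jaws open and shut (so a half turn about z gives the same grasp; the last joint's range is limited). The gripper opens to 87 mm and grips with 3 to 60 N. Pads are 19 mm wide; open, the fingers measure 117 mm over their backs; the gripper's body (75 mm by 190 mm) begins 51 mm behind the grasp point.
Start: joints at [1.258, 0.332, -0.065, 1.46, 0.022, 1.35, -0.088], TCP at [0.179, -0.599, 0.234] pointing down, gripper open.
Joint ranges: [-2.6, 2.6], [-0.5, 2.12], [-1.47, 1.34], [0.16, 2.42], [-1.27, 4.41], [0.06, 2.06], [-2.6, 2.6]. Speed limits (rad/s): [2.22, 2.22, 2.79, 2.79, 3.14, 3.14, 3.14].

INTERFACE

Orientations are given as a unit quaternion [x, y, z, w].
In Python, from bench import r, eyes gives the robot as it stands.
- The arm moves only by the shell command python3 -m inch 'ROWS' [FORCE]. ROWS is a JSON object of lists of equal length, an entry for each row: "translation": the shift along the world's x, y, z scaled (see below), a list of three; "rot": the turn, a rotation vector about the world's x, y, z scaled (see below), a list of three; "jaw": the finger opening in mm, from 0 to 87. In form: {"translation": [[tx, ty, tz], ...], "rot": [[ax, ay, az], ...], "jaw": [jaw, ...]}. A call has 1 to 20 rows; each row is the pose to reach, as a shift and turn from the pose measured when the call began; what a row does not reach only later rows make up. The controller multiplies each number of a shift by 100 mm and each number of a turn by 60 degrees. A row lasts 1/10 s, in which the tool goes at most 50 mm and 8.59 degrees, less where a joint would pass 70% of its speed; a pose out of reach is approached as far as the arm can. A call with a number of a shift or a turn outside -1 to 1 is refused whole. A call with a gripper value outside its range is refused whole. The fingers move at their own pace and stop on an object; FORCE is the grip in N (left out, the last holds). Time passes only in rows, so rows that repeat a pose let the fingers close. It gives the time, the measured TCP pose, the force and the opening at its end, in the units of the state.
- r.read_state(): the state, without advancing time (a new reading comes with each control period).
- eyes.camera(name): name is "scene" or "top" or "wrist"; returns the picture (480x640x3 uint8, blue, green, red); there is no depth.
- eyes.calibration(name): a dict with "fx", "fy", "cx", "cy" (pixels), "distortion" ([k1, k2, p1, p2, k3] as OpenCV has them; the pictures are not rectified), "R" (3x3) and "t" (3): a world point X has camera coordinates R X + t; the wrist camera has in their place "hand_eye" (4x4, takes a point from camera to tool coordinates, whose origin is the TCP and whose axes are the flange's). Camera axes: x right, y down, z forward; pixel columns grow to the right and rows downward; lengths in m; the calibration is good to about 2 mm. A picture is of the moment at which its call begins: read the wrist's pose just before it. calibration takes no time and is no camera call.
- r.close_job(): hands the job in, once; it reports no verdict.
The state is a dict: "time": time; "joint_positions": joint angles; "joint_vel": joint speeds; "joint_torque": joint torques, N m; "ee_pos": TCP position; "eef_rot": TCP orientation; "ft_force": force on the tool from outside, world axes, zero at the start; "torque": the same for the moment, N m; "width": finger opening in m.
Only numpy, scipy, OpenCV 4.12 (cv2) and the standard library are available. Lean on these libraries where they do the work, as an engineer would, in place of code of your own. Each camera call takes 0.05 s, during which the arm holds its last target. There are 200 camera calls.

## Working session

There is one attempt and no reset: what is moved stays moved. The work goes in short steps, Python scripts to look and compute and a shell command to move; the robot and the scene stay as the last step left them, time stands still between calls to the robot, and variables do not carry over. Pictures are saved under pics/ and viewed, about 8 in all and at most 12, crops included, and the job is handed in when it is done.

```bash
mkdir -p pics; python3 - <<'E'
from bench import r, eyes
import cv2, numpy as np
s=r.read_state(); print(s['time'],s['ee_pos'],s['eef_rot'],s['width'])
for n in('scene','top'):
    cv2.imwrite(f'pics/{n}1.png',eyes.camera(n)); c=eyes.calibration(n); print(n,{k:np.round(v,3).tolist() for k,v in c.items()})
print(eyes.calibration('wrist'))
E
```

```text
0.0 [ 0.17845098 -0.59857932  0.23273396] [ 9.89522414e-01  1.44377457e-01 -1.45273559e-04 -7.22102460e-04] 0.0870490763768926
scene {'fx': 527.037, 'fy': 527.037, 'cx': 319.273, 'cy': 243.513, 'distortion': [-0.082, 0.0, 0.0, 0.0, 0.0], 'R': [[0.454, 0.891, 0.008], [0.597, -0.297, -0.745], [-0.661, 0.343, -0.667]], 't': [-0.271, -0.298, 1.217]}
top {'fx': 451.241, 'fy': 451.241, 'cx': 315.929, 'cy': 237.503, 'distortion': [-0.083, 0.0, 0.0, 0.0, 0.0], 'R': [[0.02, -1.0, 0.001], [-0.993, -0.02, -0.12], [0.12, 0.001, -0.993]], 't': [-0.016, 0.553, 0.678]}
{'fx': 355.8259091120619, 'fy': 355.8259091120619, 'cx': 315.67161627370376, 'cy': 230.61371057058625, 'distortion': array([-0.07158982,  0.        ,  0.        ,  0.        ,  0.        ]), 'hand_eye': array([[ 7.68276363e-04, -9.65728245e-01, -2.59554170e-01,
         6.91256573e-02],
       [ 9.99999525e-01,  5.86129122e-04,  7.79161239e-04,
        -5.50513980e-04],
       [-6.00325757e-04, -2.59554646e-01,  9.65728236e-01,
        -1.50764811e-01],
       [ 0.00000000e+00,  0.00000000e+00,  0.00000000e+00,
         1.00000000e+00]])}
```

View pics/top1.png

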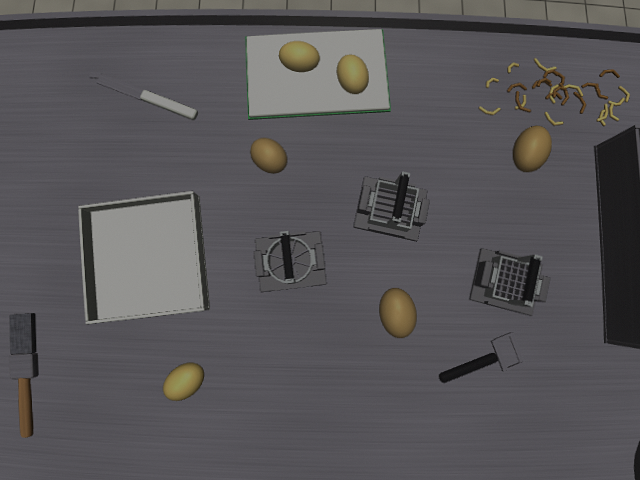

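View pics/scene1.png

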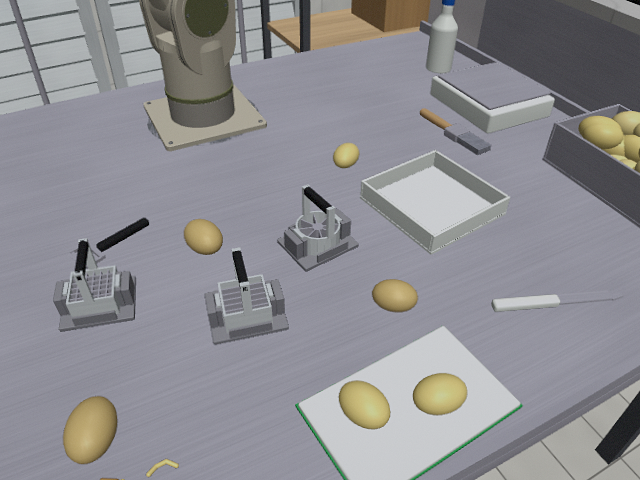

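```bash
cat > h.py <<'E'
import cv2, numpy as np
from bench import r, eyes
def cam(n,state=None):
    c=eyes.calibration(n); K=np.array([[c['fx'],0,c['cx']],[0,c['fy'],c['cy']],[0,0,1]]); d=np.array(c['distortion'])
    if 'R' in c: R=np.array(c['R']);t=np.array(c['t'])
    else:
        from scipy.spatial.transform import Rotation as Ro
        T=np.eye(4);T[:3,:3]=Ro.from_quat(state['eef_rot']).as_matrix();T[:3,3]=state['ee_pos']
        T=np.linalg.inv(T@np.array(c['hand_eye']));R=T[:3,:3];t=T[:3,3]
    return K,d,R,t
def ray(C,px):
    K,d,R,t=C
    p=cv2.undistortPoints(np.array(px,float).reshape(-1,1,2),K,d)[:,0]
    return -R.T@t,np.c_[p,np.ones(len(p))]@R
def plane(C,px,z):
    o,v=ray(C,px); return o+v*((z-o[2])/v[:,2])[:,None]
def tri(Ca,pa,Cb,pb):
    (o,v),(q,w)=ray(Ca,pa),ray(Cb,pb)
    out=[]
    for a,b in zip(v,w):
        s=np.linalg.lstsq(np.c_[a,-b],q-o,rcond=None)[0]; P,Q=o+s[0]*a,q+s[1]*b
        out.append([*((P+Q)/2),np.linalg.norm(P-Q)])
    return np.array(out)
E
python3 - <<'E'
from h import *
np.set_printoptions(precision=4,suppress=True)
T,S=cam('top'),cam('scene')
t=cv2.imread('pics/top1.png');s=cv2.imread('pics/scene1.png')
def rect(im,x0,y0,x1,y1,th):
    m=(im[y0:y1,x0:x1].max(2)<th).astype(np.uint8)
    cs,_=cv2.findContours(m,0,2); c=max(cs,key=cv2.contourArea); b=cv2.minAreaRect(c)
    return cv2.boxPoints(b)+[x0,y0],np.array(b[0])+[x0,y0],b
bt,ct,b=rect(t,270,225,305,295,40); print('top',b,ct); W=plane(T,bt,.1); print(W)
bs,cs_,b2=rect(s,295,180,340,220,45); print('scene',b2,cs_,bs)
print('centre tri',tri(T,[ct],S,[cs_]))
m=(t[180:335,65:220].min(2)>115).astype(np.uint8)
c=max(cv2.findContours(m,0,2)[0],key=cv2.contourArea); b=cv2.minAreaRect(cv2.convexHull(c)); bp=cv2.boxPoints(b)+[65,180]
print('tray',bp); W=plane(T,bp,.04); print(W,W.mean(0),np.linalg.norm(np.diff(W,axis=0),axis=1))
# guard base plate and ring by hand-read pixels
print('tray hand',plane(T,[(80,206),(194,193),(208,309),(86,322)],.04).mean(0))
print('ring',plane(T,[(290,260)],.044))
v=np.hstack([cv2.resize(t[215:305,245:335],(400,400),interpolation=2),cv2.resize(s[180:270,270:360],(400,400),interpolation=2)])
cv2.imwrite('pics/crop.png',v)
E
```

```text
top ((16.82594108581543, 30.786354064941406), (44.14493179321289, 14.075196266174316), 76.29303741455078) [286.8259 255.7864]
[[0.5459 0.0541 0.1   ]
 [0.5511 0.0347 0.1   ]
 [0.4903 0.0183 0.1   ]
 [0.4852 0.0375 0.1   ]]
scene ((21.158824920654297, 19.06470489501953), (30.261798858642578, 9.00261402130127), 40.601295471191406) [316.1588 199.0647] [[301.7412 192.6353]
 [307.6    185.8   ]
 [330.5765 205.4941]
 [324.7176 212.3294]]
centre tri [[0.518  0.0354 0.0944 0.0023]]
tray [[ 72.2073 203.8659]
 [192.061  190.5488]
 [205.3537 310.1829]
 [ 85.5    323.5   ]]
[[0.599  0.3903 0.04  ]
 [0.6235 0.194  0.04  ]
 [0.4359 0.1635 0.04  ]
 [0.4094 0.3531 0.04  ]] [0.517  0.2752 0.04  ] [0.1979 0.19   0.1914]
tray hand [0.5162 0.2698 0.04  ]
ring [[0.516  0.0346 0.044 ]]
```

View pics/crop.png

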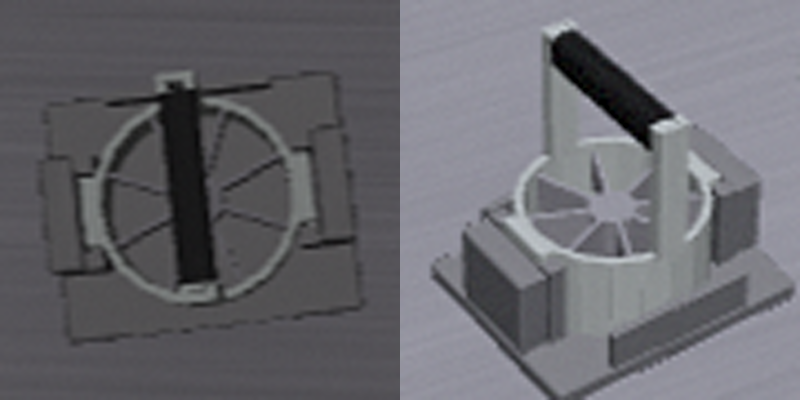

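```bash
python3 - <<'E'
from h import *
np.set_printoptions(precision=4,suppress=True)
T,S=cam('top'),cam('scene')
c=lambda p,o:np.array(p)/4.4444+o
e=c([(180,85),(198,282)],[245,215]); es=c([(165,45),(260,135)],[270,180])
W=plane(T,e,.1); print('bar',W,W.mean(0),np.degrees(np.arctan2(*(W[0]-W[1])[[1,0]])))
print('tri',tri(T,e,S,es))
G=plane(T,c([(45,103),(335,73),(362,305),(70,340)],[245,215]),.006); print('guard',G,G.mean(0),np.linalg.norm(np.roll(G,-1,0)-G,axis=1))
d=[G[0]-G[3],G[1]-G[2]]; print([np.degrees(np.arctan2(v[1],v[0])) for v in d],[np.degrees(np.arctan2(-v[0],v[1])) for v in [G[0]-G[1],G[3]-G[2]]])
A=plane(T,[(80,206),(194,193),(208,309),(86,322)],.04); print('tray',A,np.linalg.norm(np.roll(A,-1,0)-A,axis=1))
from scipy.spatial.transform import Rotation as R
print(R.from_quat(r.read_state()['eef_rot']).as_matrix())
E
```

```text
bar [[0.549  0.0388 0.1   ]
 [0.486  0.0314 0.1   ]] [0.5175 0.0351 0.1   ] 6.7584646144053035
tri [[0.5397 0.0235 0.132  0.028 ]
 [0.4949 0.0498 0.0492 0.0343]]
guard [[ 0.5532  0.095   0.006 ]
 [ 0.5665 -0.0117  0.006 ]
 [ 0.4815 -0.0232  0.006 ]
 [ 0.4666  0.0828  0.006 ]] [0.5169 0.0357 0.006 ] [0.1075 0.0858 0.107  0.0875]
[np.float64(7.976573982260233), np.float64(7.663270170701314)] [np.float64(7.104242927959345), np.float64(8.006380157535034)]
tray [[0.5957 0.3767 0.04  ]
 [0.6196 0.1906 0.04  ]
 [0.4379 0.1595 0.04  ]
 [0.4118 0.3524 0.04  ]] [0.1876 0.1844 0.1947 0.1855]
[[ 0.9583  0.2858 -0.0004]
 [ 0.2858 -0.9583  0.0012]
 [-0.0001 -0.0013 -1.    ]]
```

Wedge cutter is the round one, at about (0.517, 0.035), yaw about 7.5°; its guard measures 107×87 mm, as it should. Tray centre is about (0.516, 0.270), yaw about 7.4°. I'm starting the approach.

```bash
python3 -m inch '{"translation":[[0.25,0.45,0],[0.49,0.9,0],[0.49,0.9,0],[0.49,0.9,0]],"rot":[[0,0,-0.07],[0,0,-0.152],[0,0,-0.152],[0,0,-0.152]],"jaw":[60,60,60,60]}' 45
python3 -m inch '{"translation":[[0.25,0.45,0],[0.49,0.9,0],[0.49,0.9,0]],"rot":[[0,0,0],[0,0,0],[0,0,0]],"jaw":[60,60,60]}'
python3 -m inch '{"translation":[[0.25,0.45,0],[0.49,0.9,0],[0.49,0.9,0]],"rot":[[0,0,0],[0,0,0],[0,0,0]],"jaw":[60,60,60]}'
```

```text
time: 0.5
ee_pos: [0.2283, -0.5077, 0.233]
eef_rot: [0.998, 0.067, -0.0, -0.001]
ft_force: [-0.7, -0.5, -0.0]
width: 0.0646
time: 0.8
ee_pos: [0.2803, -0.4141, 0.2331]
eef_rot: [0.998, 0.07, 0.0, -0.001]
ft_force: [-0.2, -0.3, 0.5]
width: 0.0601
time: 1.1
ee_pos: [0.3318, -0.3206, 0.2334]
eef_rot: [0.997, 0.072, 0.001, -0.001]
ft_force: [-0.1, -0.7, 0.2]
width: 0.0601
```

```bash
python3 -m inch '{"translation":[[0.25,0.45,0],[0.46,0.88,0],[0.46,0.88,0]],"rot":[[0,0,0],[0,0,0],[0,0,0]],"jaw":[60,60,60]}'
python3 -m inch '{"translation":[[0.25,0.45,0],[0.46,0.88,0],[0.46,0.88,0]],"rot":[[0,0,0],[0,0,0],[0,0,0]],"jaw":[60,60,60]}'
python3 -m inch '{"translation":[[0.25,0.45,0],[0.46,0.88,0],[0.46,0.88,0]],"rot":[[0,0,0],[0,0,0],[0,0,0]],"jaw":[60,60,60]}'
python3 -m inch '{"translation":[[0.25,0.4,0],[0.4,0.75,0],[0.4,0.75,0],[0.4,0.75,0]],"rot":[[0,0,0],[0,0,0],[0,0,0],[0,0,0]],"jaw":[60,60,60,60]}'
python3 - <<'E'
from h import *
s=r.read_state(); im=eyes.camera('wrist'); cv2.imwrite('pics/w1.png',im); print(s['ee_pos'],s['eef_rot'])
E
```

```text
time: 1.4
ee_pos: [0.3803, -0.2288, 0.2337]
eef_rot: [0.997, 0.076, 0.001, -0.002]
ft_force: [-0.6, -1.3, -0.5]
width: 0.0599
time: 1.7
ee_pos: [0.4287, -0.1367, 0.2342]
eef_rot: [0.997, 0.079, 0.002, -0.002]
ft_force: [0.2, 0.3, 0.4]
width: 0.0601
time: 2.0
ee_pos: [0.4768, -0.0443, 0.2345]
eef_rot: [0.997, 0.082, 0.003, -0.003]
ft_force: [0.1, -0.5, 0.2]
width: 0.0599
time: 2.4
ee_pos: [0.5173, 0.0296, 0.2341]
eef_rot: [0.997, 0.082, 0.003, -0.004]
ft_force: [0.3, -1.3, 0.6]
width: 0.0603
[0.51734739 0.02959713 0.23405141] [ 0.99664111  0.0817614   0.00275918 -0.00373646]
```

View pics/w1.png

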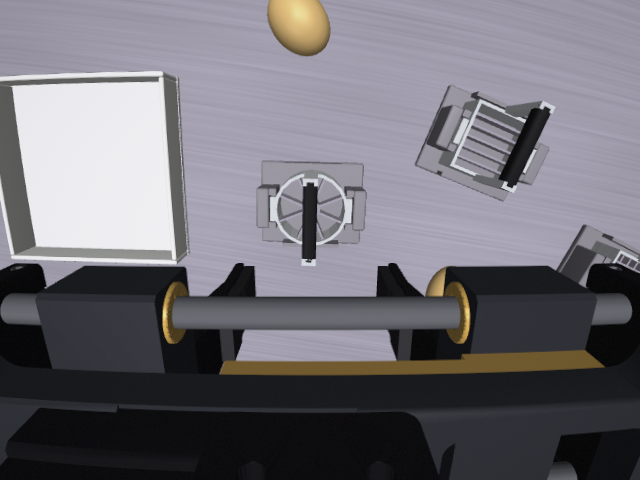

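The wrist view shows the round cutter, with its bar running from (311,183) to (309,262), and the tray at the left.

```bash
python3 - <<'E'
from h import *
from scipy.spatial.transform import Rotation as R
np.set_printoptions(precision=4,suppress=True)
s=r.read_state(); C=cam('wrist',s); im=cv2.imread('pics/w1.png')
x0,y0,x1,y1=297,178,325,262
m=(im[y0:y1,x0:x1].max(2)<45).astype(np.uint8); c=max(cv2.findContours(m,0,2)[0],key=cv2.contourArea)
b=cv2.minAreaRect(c); p=cv2.boxPoints(b)+[x0,y0]; print(b)
W=plane(C,p,.1); print(W,W.mean(0),np.linalg.norm(np.roll(W,-1,0)-W,axis=1))
e=[(311,183),(309,260)]; E=plane(C,e,.1); print('ends',E,E.mean(0),np.degrees(np.arctan2(*(E[0]-E[1])[[1,0]])))
G=plane(C,[(262,162),(363,163),(360,243),(262,241)],.006); print('guard',G,G.mean(0),np.linalg.norm(np.roll(G,-1,0)-G,axis=1), np.degrees(np.arctan2(*(G[0]-G[3])[[1,0]])),np.degrees(np.arctan2(G[1][0]-G[0][0],G[0][1]-G[1][1])))
t=plane(C,[(168,72),(188,260)],.04); print('tray right rim',t,np.degrees(np.arctan2(*(t[0]-t[1])[[1,0]])))
Rm=R.from_quat(s['eef_rot']); a=np.radians(7.5)
goal=R.from_matrix(np.array([[np.cos(a),np.sin(a),0],[np.sin(a),-np.cos(a),0],[0,0,-1]]))
print('rot units',np.degrees((goal*Rm.inv()).as_rotvec())/60)
E
```

```text
((12.5, 43.0), (74.0, 13.0), 90.0)
[[0.5469 0.0448 0.1   ]
 [0.5485 0.0345 0.1   ]
 [0.4868 0.0244 0.1   ]
 [0.485  0.0352 0.1   ]] [0.5168 0.0347 0.1   ] [0.0104 0.0626 0.011  0.0626]
ends [[0.5487 0.0386 0.1   ]
 [0.484  0.0299 0.1   ]] [0.5164 0.0343 0.1   ] 7.643356517641304
guard [[ 0.5505  0.093   0.006 ]
 [ 0.5667 -0.0122  0.006 ]
 [ 0.4799 -0.0259  0.006 ]
 [ 0.4644  0.0821  0.006 ]] [0.5154 0.0343 0.006 ] [0.1064 0.0878 0.1091 0.0868] 7.222123351230704 8.767707436853607
tray right rim [[0.6219 0.1854 0.04  ]
 [0.442  0.152  0.04  ]] 10.518298242500414
rot units [-0.0068  0.0048 -0.0296]
```

```bash
python3 -m inch '{"translation":[[-0.005,0.052,-0.4],[-0.005,0.052,-0.8],[-0.005,0.052,-0.8],[-0.005,0.052,-0.8]],"rot":[[-0.007,0.005,-0.022],[-0.007,0.005,-0.022],[-0.007,0.005,-0.022],[-0.007,0.005,-0.022]],"jaw":[50,50,50,50]}' 45
python3 - <<'E'
from h import *
s=r.read_state(); print(s['ee_pos'],s['eef_rot'])
E
```

```text
time: 2.85
ee_pos: [0.5166, 0.0323, 0.1548]
eef_rot: [0.998, 0.068, -0.0, 0.0]
ft_force: [0.9, -0.1, 0.5]
width: 0.0502
[0.51661776 0.03230671 0.1547722 ] [ 9.97655494e-01  6.84343157e-02 -4.92538618e-04  1.33744607e-04]
```

```bash
python3 -m inch '{"translation":[[0,0.03,-0.3],[0,0.03,-0.6],[0,0.03,-0.7],[0,0.03,-0.7],[0,0.03,-0.7]],"rot":[[0,0,0],[0,0,0],[0,0,0],[0,0,0],[0,0,0]],"jaw":[50,50,50,50,50]}'
python3 - <<'E'
from h import *
s=r.read_state(); C=cam('wrist',s); im=eyes.camera('wrist'); cv2.imwrite('pics/w2.png',im[100:480]); print(s['ee_pos'],s['eef_rot'],s['ft_force'])
E
```

```text
time: 3.35
ee_pos: [0.5179, 0.0351, 0.0868]
eef_rot: [0.998, 0.068, 0.001, 0.0]
ft_force: [0.5, 0.5, -0.0]
width: 0.05
[0.51786092 0.03513391 0.0867696 ] [9.97671478e-01 6.81987913e-02 6.91179553e-04 2.61434337e-04] [ 0.53350537  0.48624203 -0.03705401]
```

View pics/w2.png

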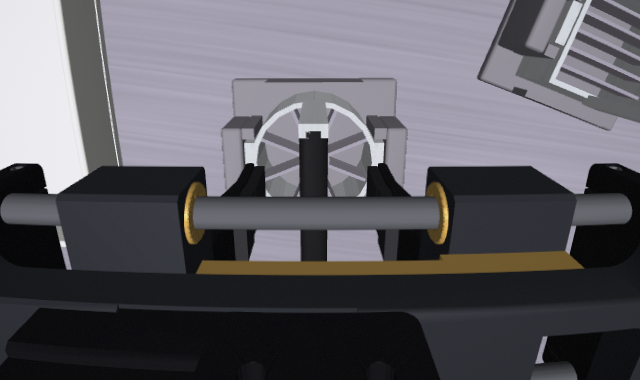

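The bar (x≈314) is centred between the fingers (inner edges at about 262 and 368). I'll close now.

```bash
python3 -m inch '{"translation":[[0,0,-0.01],[0,0,-0.01],[0,0,-0.01],[0,0,-0.01],[0,0,-0.01],[0,0,-0.01],[0,0,-0.01]],"rot":[[0,0,0],[0,0,0],[0,0,0],[0,0,0],[0,0,0],[0,0,0],[0,0,0]],"jaw":[30,15,5,5,5,5,5]}' 45
python3 - <<'E'
from h import *
s=r.read_state(); print(s['ee_pos'],s['ft_force'],s['torque'],s['width'])
E
```

```text
time: 4.1
ee_pos: [0.5178, 0.0354, 0.0857]
eef_rot: [0.998, 0.068, 0.001, 0.0]
ft_force: [0.5, 0.4, -0.3]
width: 0.0113
[0.51777952 0.03540417 0.08565886] [ 0.49648127  0.43773239 -0.32826968] [ 0.25445519  0.005036   -0.02379751] 0.011317187462341052
```

Gripped at 11.3 mm, with almost no side force. I'll pull up gently.

```bash
python3 -m inch '{"translation":[[0,0,0.03],[0,0,0.06],[0,0,0.09],[0,0,0.12],[0,0,0.15],[0,0,0.18]],"rot":[[0,0,0],[0,0,0],[0,0,0],[0,0,0],[0,0,0],[0,0,0]],"jaw":[5,5,5,5,5,5]}' 50
```

```text
time: 4.7
ee_pos: [0.5181, 0.0355, 0.1043]
eef_rot: [0.998, 0.068, 0.001, 0.0]
ft_force: [0.1, -0.1, -4.1]
width: 0.0116
```

```bash
python3 -m inch '{"translation":[[0,0,0.06],[0,0,0.12],[0,0,0.18],[0,0,0.24],[0,0,0.4],[0,0,0.6],[0,0,0.7],[0,0,0.7],[0,0,0.7]],"rot":[[0,0,0],[0,0,0],[0,0,0],[0,0,0],[0,0,0],[0,0,0],[0,0,0],[0,0,0],[0,0,0]],"jaw":[5,5,5,5,5,5,5,5,5]}'
python3 - <<'E'
from h import *
s=r.read_state(); print(s['ee_pos'],s['ft_force'],s['torque'],s['width'])
cv2.imwrite('pics/s2.png',eyes.camera('scene')[100:400,200:600])
E
```

```text
time: 5.6
ee_pos: [0.5179, 0.0354, 0.1739]
eef_rot: [0.998, 0.068, 0.001, 0.0]
ft_force: [-0.5, 0.7, -3.1]
width: 0.0114
[0.51789264 0.03535248 0.17385691] [-0.45155232  0.73200152 -3.13178383] [-0.00170177  0.08898732 -0.06311216] 0.01136866116439896
```

View pics/s2.png

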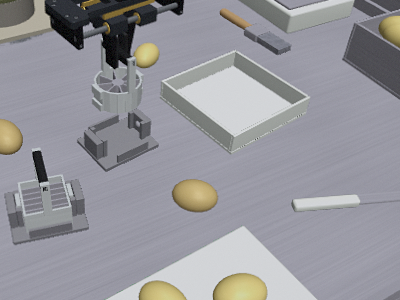

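The cutter is out and hanging upright, and its guard is empty. Next I carry it over the tray.

```bash
python3 -m inch '{"translation":[[0,0.2,0],[0,0.4,0],[0,0.6,0],[0,0.78,0],[0,0.78,0]],"rot":[[0,0,0],[0,0,0],[0,0,0],[0,0,0],[0,0,0]],"jaw":[5,5,5,5,5]}'
python3 -m inch '{"translation":[[0,0.2,0],[0,0.4,0],[0,0.6,0],[0,0.78,0],[0,0.78,0]],"rot":[[0,0,0],[0,0,0],[0,0,0],[0,0,0],[0,0,0]],"jaw":[5,5,5,5,5]}'
python3 -m inch '{"translation":[[0,0.2,0],[0,0.4,0],[0,0.6,0],[0,0.76,0],[0,0.78,0],[0,0.78,0],[0,0.78,0]],"rot":[[0,0,0],[0,0,0],[0,0,0],[0,0,0],[0,0,0],[0,0,0],[0,0,0]],"jaw":[5,5,5,5,5,5,5]}'
python3 - <<'E'
from h import *
from scipy.spatial.transform import Rotation as R
s=r.read_state(); print(s['ee_pos'],s['eef_rot'],s['ft_force'],s['width'])
M=R.from_quat(s['eef_rot']).as_matrix(); z=M[:,2]; print('level rot units',np.degrees(np.cross(z,[0,0,-1]))/60)
E
```

```text
time: 6.15
ee_pos: [0.5167, 0.1162, 0.1727]
eef_rot: [0.998, 0.07, -0.0, -0.001]
ft_force: [0.0, 0.0, -2.7]
width: 0.0114
time: 6.65
ee_pos: [0.5159, 0.1962, 0.1719]
eef_rot: [0.997, 0.072, -0.001, -0.001]
ft_force: [0.2, -0.4, -2.6]
width: 0.0113
time: 7.35
ee_pos: [0.5164, 0.2724, 0.1716]
eef_rot: [0.997, 0.071, -0.001, -0.001]
ft_force: [0.9, 0.4, -4.1]
width: 0.0111
[0.51635108 0.27243656 0.17157036] [ 9.97477999e-01  7.09684375e-02 -9.18628283e-04 -5.27634402e-04] [ 0.90322511  0.4086366  -4.09265496] 0.01110271592998896
level rot units [-0.00088066 -0.00182154 -0.        ]
```

```bash
python3 -m inch '{"translation":[[0,0,-0.2],[0,0,-0.4],[0,0,-0.6],[0,0,-0.7],[0,0,-0.77],[0,0,-0.8],[0,0,-0.8],[0,0,-0.8]],"rot":[[0,-0.002,0],[0,-0.002,0],[0,-0.002,0],[0,-0.002,0],[0,-0.002,0],[0,-0.002,0],[0,-0.002,0],[0,-0.002,0]],"jaw":[5,5,5,5,5,5,5,5]}'
python3 -m inch '{"translation":[[0,0,-0.02],[0,0,-0.04],[0,0,-0.06],[0,0,-0.06]],"rot":[[0,0,0],[0,0,0],[0,0,0],[0,0,0]],"jaw":[5,5,5,5]}'
python3 - <<'E'
from h import *
s=r.read_state(); print(s['ee_pos'],s['eef_rot'],s['ft_force'],s['torque'],s['width'])
cv2.imwrite('pics/s3.png',cv2.resize(eyes.camera('scene')[100:300,300:560],None,fx=3,fy=3,interpolation=2))
E
```

```text
time: 8.15
ee_pos: [0.5167, 0.2726, 0.0923]
eef_rot: [0.997, 0.071, 0.001, -0.001]
ft_force: [-0.5, 0.4, -2.7]
width: 0.0114
time: 8.55
ee_pos: [0.5166, 0.2725, 0.086]
eef_rot: [0.997, 0.071, 0.0, -0.001]
ft_force: [0.2, -0.8, -2.7]
width: 0.0114
[0.51656743 0.27251124 0.08597891] [ 9.97478355e-01  7.09683135e-02  3.95369057e-04 -5.22296382e-04] [ 0.21755525 -0.82917035 -2.68317147] [ 0.0257257  -0.05664841  0.0175668 ] 0.01143161329417834
```

View pics/s3.png

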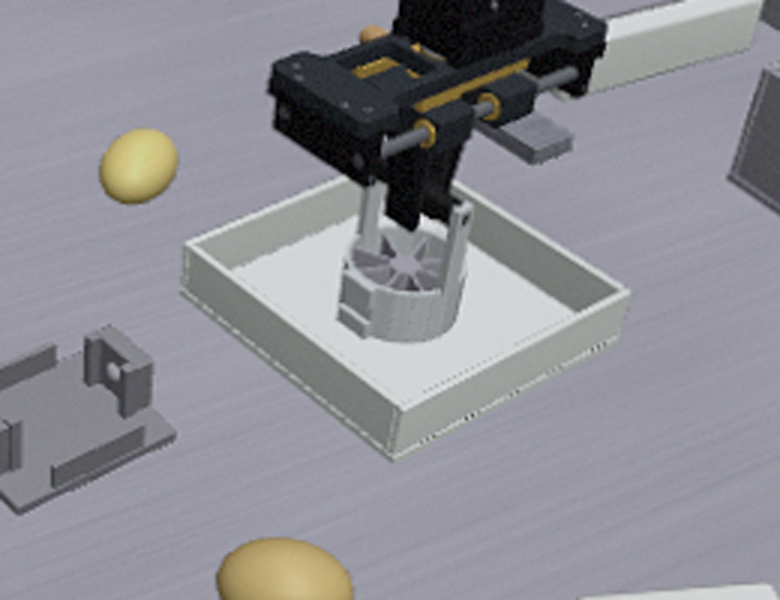

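The cutter is just above the floor, in the middle of the tray. I'll creep down until it touches.

```bash
python3 -m inch '{"translation":[[0,0,-0.01],[0,0,-0.02],[0,0,-0.03],[0,0,-0.03]],"rot":[[0,0,0],[0,0,0],[0,0,0],[0,0,0]],"jaw":[5,5,5,5]}'
python3 -m inch '{"translation":[[0,0,-0.005],[0,0,-0.01],[0,0,-0.01]],"rot":[[0,0,0],[0,0,0],[0,0,0]],"jaw":[5,5,5]}'
```

```text
time: 9.0
ee_pos: [0.5165, 0.2725, 0.083]
eef_rot: [0.997, 0.071, 0.0, -0.001]
ft_force: [0.5, 0.4, -2.3]
width: 0.0115
time: 9.3
ee_pos: [0.5166, 0.273, 0.0825]
eef_rot: [0.997, 0.071, 0.001, -0.001]
ft_force: [-2.1, 0.2, 4.3]
width: 0.0115
```

Contact at TCP z = 0.0825, where I expected 0.0827. I'll release slowly.

```bash
python3 -m inch '{"translation":[[0,0,0],[0,0,0],[0,0,0],[0,0,0],[0,0,0],[0,0,0],[0,0,0]],"rot":[[0,0,0],[0,0,0],[0,0,0],[0,0,0],[0,0,0],[0,0,0],[0,0,0]],"jaw":[11,13,16,25,40,50,50]}' 10
python3 -m inch '{"translation":[[0,0,0.1],[0,0,0.3],[0,0,0.6],[0,0,0.9],[0,0,1],[0,0,1]],"rot":[[0,0,0],[0,0,0],[0,0,0],[0,0,0],[0,0,0],[0,0,0]],"jaw":[50,50,50,50,50,50]}'
python3 -m inch '{"translation":[[0,-0.4,0.3],[0,-0.8,0.5],[0,-0.9,0.5],[0,-0.9,0.5]],"rot":[[0,0,0],[0,0,0],[0,0,0],[0,0,0]],"jaw":[50,50,50,50]}'
python3 - <<'E'
from h import *
a=cv2.resize(eyes.camera('scene')[100:340,50:530],(800,400),interpolation=2)
cv2.imwrite('pics/s4.png',a); cv2.imwrite('pics/w4.png',eyes.camera('wrist'));print(r.read_state()['ft_force'])
E
```

```text
time: 10.0
ee_pos: [0.5166, 0.273, 0.0825]
eef_rot: [0.997, 0.071, 0.001, -0.001]
ft_force: [1.0, -0.3, 0.3]
width: 0.0402
time: 10.6
ee_pos: [0.5173, 0.2735, 0.1844]
eef_rot: [0.997, 0.071, 0.002, -0.001]
ft_force: [0.3, 1.5, -0.9]
width: 0.0502
time: 11.0
ee_pos: [0.5176, 0.1812, 0.2336]
eef_rot: [0.998, 0.069, 0.002, -0.001]
ft_force: [0.9, 0.5, -0.5]
width: 0.0501
[-0.06819038 -0.01865906  0.35363057]
```

View pics/s4.png

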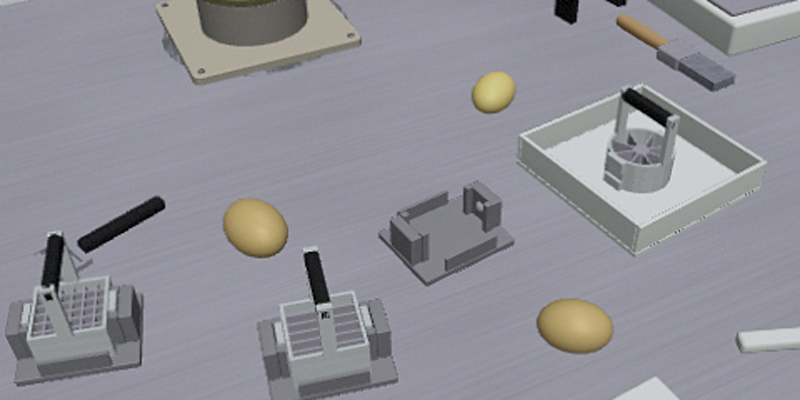

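The cutter stands upright in the tray at about (640,150), its guard is empty, and the other two cutters are still seated. The robot is clear, so I'm handing in.

```bash
python3 -c "
from bench import r
print(r.close_job())"
```

```text
the job is handed in; nothing more can be done
None
```

I pulled the round wedge cutter straight up out of its guard and set it down near the middle of the wash tray. I released it only after feeling contact with the tray floor, then backed the arm away and handed in at about 11 s of the 42 s.

- **Contact:** the cutter met the floor at TCP height 0.0825 m, against 0.0827 m expected. The wrist force changed by about 7 N there, and its readings stayed under 5 N in every state I read.
- **Last picture:** the cutter stands upright in the tray with the robot clear of it. The other two cutters still sit in their guards.
- **Disagreement:** my readings of the tray's yaw ran from about 7° to 10°. I did not resolve this, because the cutter has ample room in the tray.
- **Not checked:** I saved a last wrist picture but did not view it. I judged that the frame is flat on the floor from the scene view and the contact height.

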